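Seat an expansion card and close its retention lever inside an open desktop computer

ROBOT

A 7-joint arm with a two-finger parallel gripper is mounted at the origin on the work surface. World frame = base frame: x ahead of the robot, y to its left, z up, the work surface at z = 0. Lengths are in m, angles in rad, forces in N, time in s.
With the tool pointing down it reaches from about 0.4 to 0.75 m from the base axis. Payload 19.5 kg.
Tool frame: the origin (TCP) lies midway between the tips of the shut fingers; the grasp point (between the pads) lies 19 mm behind it; z points along the fingers, y is the direction in which the jaws open and shut (so a half turn about z gives the same grasp; the last joint's range is limited). The gripper opens to 85 mm and grips with 20 to 120 N. Pads are 22 mm wide; open, the fingers measure 114 mm over their backs; the gripper's body (76 mm by 85 mm) begins 54 mm behind the grasp point. The pads swing forward as they close: fully open they stand 13 mm farther back than shut.
Start: joints at [-1.214, 0.707, -0.028, 1.485, 0.022, 0.951, -0.075], TCP at [0.223, 0.53, 0.231] pointing down, gripper open.
Joint ranges: [-2.71, 2.71], [-0.32, 2.16], [-1.57, 1.52], [0, 2.45], [-1.46, 4.6], [0, 2.02], [-2.83, 2.83]. Speed limits (rad/s): [1.89, 1.89, 2.57, 2.57, 3.01, 3.01, 3.01].

INTERFACE

Orientations are given as a rotation vector (axis times angle).
In Python, from plant import env gives the robot as it stands.
- The arm moves only by the tool drive_tool, never from a script. Its argument "increments" is a list of rows, each an object of numbers: "wx", "wy", "wz": the turn, a rotation vector about the world's x, y, z in degrees; "tx", "ty", "tz": the shift along the world's x, y, z in mm; "gripper": the gripper command: -1 is fully open, 1 is shut, values between are in proportion. In form: [{"wx": .., "wy": .., "wz": .., "tx": .., "ty": .., "tz": .., "gripper": ..}, ...]. A call has 1 to 12 rows; each row is the pose to reach, as a shift and turn from the pose commanded when the call began; what a row does not reach only later rows make up. A row lasts 1/12 s, in which the tool goes at most 41.7 mm and 7.16 degrees, less where a joint would pass 70% of its speed; a pose out of reach is approached as far as the arm can. A call with a gripper value outside its range is refused whole. The fingers move at their own pace and stop on an object; "grip_force" is the grip in N (left out, the last holds). Time passes only in rows, so rows that repeat a pose let the fingers close. It gives the time, the measured TCP pose, the force and the opening at its end, in the units of the state.
- env.state(): the state, without advancing time (a new reading comes with each control period).
- env.camera(name): name is "scene" or "top"; returns a dict with "pixels" (384x512x3 uint8, red, green, blue), "z_map" (384x512 float32, m along the optical axis (not along the pixel's ray), 0 where there is no reading), "vertical_fov" (degrees; the focal length in pixels is half the picture's height over the tangent of half this angle, whatever the lens; pixels are square), "cx", "cy" (the principal point, pixels), "world_to_cam" (4x4, takes a point from world to camera coordinates). Camera axes: x right, y down, z forward; pixel columns grow to the right and rows downward; lengths in m; the calibration is good to about 2 mm. A picture is of the moment at which its call begins.
- env.finish_job(): hands the job in, once; it reports no verdict.
The state is a dict: "t": time; "qpos": joint angles; "dq": joint speeds; "joint_efforts": joint torques, N m; "tool_pos": TCP position; "tcp_rot": TCP orientation; "wrist_force": force on the tool from outside, world axes, zero at the start; "ft_torque": the same for the moment, N m; "grip_width": finger opening in m.
Only numpy, scipy, OpenCV 4.12 (cv2) and the standard library are available. Lean on these libraries where they do the work, as an engineer would, in place of code of your own. Each camera call takes 0.05 s, during which the arm holds its last target.

TASK

Reach down through the opening at the rear of the open desktop computer and, with the fingertips, first push the proud expansion card straight down until it is fully home in its slot, then press the blue retention lever down until it is fully home. Do not touch the computer's steel chassis frame (walls, rim, cross brace, drive carrier). Nothing is picked up: leave everything else on the computer and the bench where it lies.

Things in the scene. Friction and masses are not known exactly. Their poses are not given: they have to be found in the camera images.
- frame: galvanised steel chassis frame of a desktop computer lying flat, cover off, fixed: 350 (x) x 310 (y). It is the walls, 12 wide rim, cross brace and flat drive carrier, all topping out 112 above the bench. Origin on the bench under the computer's middle; x from rear wall to front bezel, y to the left seen from the rear, z up. The rear wall faces the robot, turned up to 0.35 rad either way
- opening (a point): centre of the rectangular opening in the frame at rim height, 112 above the bench: 113 clear along the frame's x and 143 along its y, bounded by the rear rim (-x), the side rim (-y), the cross brace (+y) and the drive carrier (+x). Axes as the frame's
- card_top (a point): middle of the flat top face (96 along the frame's x, 16 along its y) of the white-shrouded expansion card standing upright in its slot below the opening; moves with the card. It lies 3.5 to +x and 28.5 to -y of the opening's centre. Seated, it is 74 above the bench (38 below the rim); at the start 5 to 8 higher
- card (a joint): how far the card has been pushed down, m: 0 is 8 mm proud, 0.008 is fully home against a dead stop; starts at 0 to 0.003. It slides straight down against about 8 N of friction and stays where it is left
- lever_pad (a point): centre of the top of the blue thumb pad at the lever's free end, below the opening; pad 36 along the frame's x, 26 along its y, 5 thick; moves with the lever. Lever home: pad level, its top 78 above the bench (34 below the rim), 18.5 to -x and 29.5 to +y of the opening's centre. At the start 22 to 31 higher, sloping, free end up, and up to 5 nearer -y
- lever (a joint): angle of the blue card retention lever, rad: 0 raised, 0.33 fully home (level) at a dead stop; starts at 0 to 0.10. Its bar, 10 wide, runs along the frame's y close to the rear wall; it swings down about an axis parallel to the frame's x beside the -y wall, 96 from the pad's centre, 78 above the bench. Takes about 3 N at the pad and stays where it is left
- ssd: black 2.5-inch solid-state drive, 100 x 70 x 7, lying flat on the drive carrier of the computer; origin at the centre of its underside
- hard_disk: silver 3.5-inch hard disk, 147 x 102 x 26, lying on the bench; origin at the centre of its underside
- screwdriver: screwdriver about 200 long, lying on the bench
- air_can: blue spray can with red cap, 52 across, 180 tall, standing on the bench; origin at the centre of its underside
- memory_tray: black tray 160 x 120 x 22 with four memory modules, on the bench; origin at the centre of its underside
- screw_dish: round steel dish of screws, 100 across, 22 high, on the bench; origin at the centre of its underside
- old_card: removed blue circuit card, 150 x 68 x 23, lying on the bench; origin at the centre of its underside

How it is judged:
On the way, in this order (a step that is already met when the one before it is completed fails the run):
1. the card is fully home in its slot, within 1.5 mm (value of joint card above 0.0065 m), for 0.2 s.
2. then the retention lever is fully home, within 0.03 rad (3 mm at the pad) (value of joint card above 0.0065 m and value of joint lever above 0.3 rad), for 0.2 s.
At the end, for the whole second after the job is handed in: The card is within 1.5 mm of fully home, the lever within 0.03 rad of fully home and at rest, and the loose things are within 20 mm of where they lay (all of step 2 and velocity of joint lever below 0.05 rad/s and distance of each of ssd, hard_disk, screwdriver, air_can, memory_tray, screw_dish, old_card from where it was at the start of the episode below 0.02 m); the robot touches nothing.
It fails at once if the robot touched the chassis frame (over 0.5 N) (contact force between any of the fingers, the arm and frame above 0.5 N).
It fails at once if the card or the lever was pulled upward past its stop (height (world z) of card_top above 0.0845 m or height (world z) of lever_pad above 0.1135 m).
It fails at once if a loose thing was shifted by more than 20 mm or picked up (distance of any of ssd, hard_disk, screwdriver, air_can, memory_tray, screw_dish, old_card from where it was at the start of the episode above 0.02 m).
It also fails if it takes over 42 s, if anything falls off the work surface, if the arm or the gripper's body presses on something with over 40 N, if the wrist force passes 120 N, or if a joint passes its speed limit or range.

## Working session

There is one attempt and no reset: what is moved stays moved. The work goes in short steps, Python scripts to look and compute and a tool call to move; the robot and the scene stay as the last step left them, time stands still between calls to the robot, and variables do not carry over. Pictures are saved under pics/ and viewed, and the job is handed in when it is done.

Besides the shell and the picture viewer there is one more tool, called in YAML: its name, and indented under it one key for each argument. drive_tool: Moves the arm, as the interface text tells. Its arguments: {"type":"object","properties":{"increments":{"type":"array","items":{"type":"object","properties":{"wx":{"type":"number"},"wy":{"type":"number"},"wz":{"type":"number"},"tx":{"type":"number"},"ty":{"type":"number"},"tz":{"type":"number"},"gripper":{"type":"number"}}}},"grip_force":{"type":"number"}},"required":["increments"]}

```bash
mkdir -p pics; cat > h.py <<'E'
import numpy as np,cv2
from plant import env
def grab(n,tag):
    c=env.camera(n); np.savez(f'{tag}.npz',**{k:np.asarray(v) for k,v in c.items()})
    cv2.imwrite(f'pics/{tag}.png',cv2.cvtColor(c['pixels'],cv2.COLOR_RGB2BGR)); return c
def load(tag): return dict(np.load(f'{tag}.npz'))
def cloud(c):
    z=c['z_map'];h,w=z.shape;f=h/2/np.tan(np.radians(float(c['vertical_fov']))/2)
    v,u=np.mgrid[:h,:w];P=np.stack([(u-c['cx'])/f*z,(v-c['cy'])/f*z,z],-1)
    M=np.linalg.inv(c['world_to_cam']);W=P@M[:3,:3].T+M[:3,3];W[z==0]=np.nan;return W
E
python3 - <<'E'
from h import *
for n in('scene','top'):
    c=grab(n,n+'0');print(n,c['vertical_fov'],c['cx'],c['cy'],c['world_to_cam'].round(3).tolist())
print(env.state())
E
```

```text
scene 46.13253541071259 249.74087607682813 193.27684091025506 [[-0.886, 0.463, -0.008, 0.491], [0.384, 0.724, -0.573, -0.173], [-0.259, -0.511, -0.82, 1.618], [0.0, 0.0, 0.0, 1.0]]
top 50.752686274244276 247.71392884834705 193.84684768273948 [[0.018, -1.0, 0.009, -0.001], [-0.998, -0.018, -0.058, 0.558], [0.059, -0.008, -0.998, 1.272], [0.0, 0.0, 0.0, 1.0]]
{'t': 0.1, 'qpos': array([-1.21367369,  0.70698725, -0.02763499,  1.48491538,  0.02201207,
        0.95089395, -0.07549686]), 'dq': array([-0.00117457, -0.00084325,  0.00032897, -0.00247257, -0.00053553,
       -0.00054924,  0.00172304]), 'joint_efforts': array([ 4.56079913e-03, -8.84267378e+01,  1.23792160e+00, -2.36443233e+01,
        1.72481441e-02,  5.17124921e-03,  1.93788281e-05]), 'tool_pos': array([0.22320176, 0.52967831, 0.23091347]), 'tcp_rot': array([-6.22260056e-01, -3.07919121e+00,  1.39433772e-03]), 'wrist_force': array([-0.32041693,  0.52578294, -0.92363867]), 'ft_torque': array([-0.01434021,  0.05705535, -0.03730108]), 'grip_width': 0.08545653452025286}
```

View pics/top0.png

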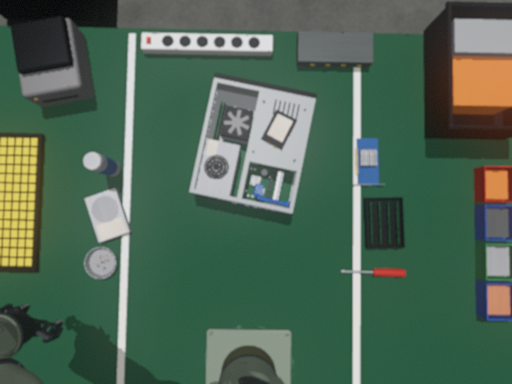

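View pics/scene0.png

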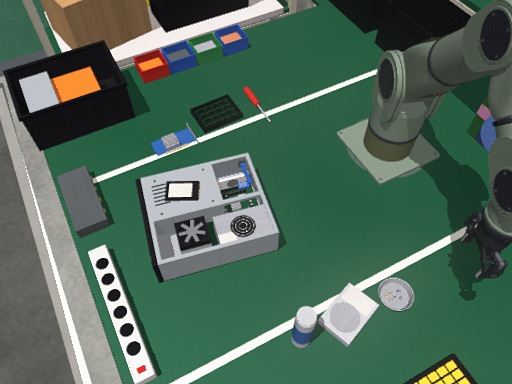

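The top picture shows the computer at about (253,145). The opening is near (270,187), with the white card at (278,185) and the blue lever at (265,195). Next I'll enlarge this area and fit the frame.

```bash
python3 - <<'E'
from h import *
c=load('top0');W=cloud(c)
im=c['pixels'][...,::-1]
cv2.imwrite('pics/crop0.png',cv2.resize(im[150:222,215:311],None,fx=8,fy=8,interpolation=cv2.INTER_CUBIC))
m=np.zeros(W.shape[:2],bool);m[65:222,180:325]=1
m&=(abs(W[...,2]-.112)<.008)
n,l,s,_=cv2.connectedComponentsWithStats(m.astype(np.uint8));k=1+s[1:,4].argmax();m=l==k
print('rim z',np.median(W[m][:,2]),m.sum())
P=W[m][:,:2];r=cv2.minAreaRect((P*1000).astype(np.float32));print(r,cv2.boxPoints(r))
S=cloud(load('scene0'));z=S[140:290,130:290]
q=z.reshape(-1,3);q=q[abs(q[:,2]-.112)<.006];q=q[(q[:,0]>.4)&(q[:,0]<.95)&(abs(q[:,1])<.25)]
print('scene',np.median(q[:,2]),cv2.minAreaRect((q[:,:2]*1000).astype(np.float32)))
E
```

```text
rim z 0.11358976189254777 5642
((707.8123168945312, -2.5906219482421875), (310.8580322265625, 366.77392578125), 79.1523666381836) [[ 498.45087  -120.729256]
 [ 858.67096  -189.75534 ]
 [ 917.17377   115.54801 ]
 [ 556.9537    184.5741  ]]
scene 0.11145530240133805 ((707.3779296875, -2.0521392822265625), (317.29510498046875, 366.7541198730469), 79.38883972167969)
```

View pics/crop0.png

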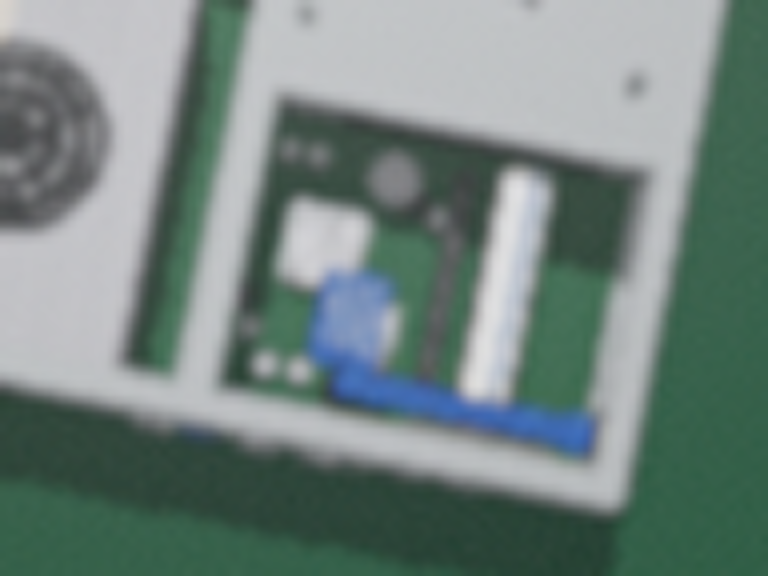

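The enlarged crop shows the opening's corners at about (280,98), (648,170), (592,462) and (222,385). The card top runs from (525,170) to (485,400), and the pad is centred near (352,320). Next I'll convert these to world positions.

```bash
cat >> h.py <<'E'
def ray(c,u,v,z):
    h=c['z_map'].shape[0];f=h/2/np.tan(np.radians(float(c['vertical_fov']))/2)
    M=np.linalg.inv(c['world_to_cam']);d=M[:3,:3]@np.array([(u-c['cx'])/f,(v-c['cy'])/f,1]);o=M[:3,3]
    return o+d*(z-o[2])/d[2]
E
python3 - <<'E'
from h import *
c=load('top0')
px=lambda x,y:((x+.5)/8-.5+215,(y+.5)/8-.5+150)
pts=[ray(c,*px(x,y),.112)[:2]*1000 for x,y in[(280,98),(648,170),(592,462),(222,385)]]
TL,TR,BR,BL=pts
print(np.round(pts,1));ctr=np.mean(pts,0)
print('ctr',ctr,'sides',[np.linalg.norm(a-b).round(1) for a,b in((TL,TR),(TR,BR),(BR,BL),(BL,TL))])
ex=(TL-BL)+(TR-BR);print('yaw x',np.degrees(np.arctan2(ex[1],ex[0])));ey=(TL-TR)+(BL-BR);print('yaw y',np.degrees(np.arctan2(-ey[0],ey[1])))
# outer corner rear right
print('rr corner',ray(c,*px(625,515),.112)*1000)
# depth edges
W=cloud(c)*1000
for yaw in(-10.8,):
  a=np.radians(yaw);R=np.array([[np.cos(a),-np.sin(a)],[np.sin(a),np.cos(a)]])
  X=np.array([3.5,-28.5]);print('card pred',ctr+R@X,'pad home pred',ctr+R@[-18.5,29.5])
for x,y in[(525,170),(485,400),(505,285)]:print('card',ray(c,*px(x,y),.0805)*1000)
print('pad',ray(c,*px(352,320),.105)*1000)
for tag in('top0','scene0'):
  c=load(tag);W=cloud(c)*1000;I=c['pixels'].astype(int)
  L=(W-np.r_[ctr,0]);L2=L[...,:2]@R
  def box(x,y,hx,hy):return(abs(L2[...,0]-x)<hx)&(abs(L2[...,1]-y)<hy)
  m=box(3.5,-28.5,50,12)&(W[...,2]>66)&(W[...,2]<95)&(I.min(-1)>120)
  print(tag,'card',m.sum(),L2[m].mean(0),np.median(W[m][:,2]),W[m][:,2].std(),L2[m].min(0),L2[m].max(0))
  m=box(-20,20,60,75)&(I[...,2]-I[...,0]>60)&(W[...,2]>70)&(W[...,2]<125)&(L2[...,1]>8)
  print('pad',m.sum(),L2[m].mean(0),np.median(W[m][:,2]),W[m][:,2].max(),L2[m].min(0),L2[m].max(0))
E
```

```text
[[ 646.9    5.9]
 [ 622.7 -130.6]
 [ 514.4 -111.2]
 [ 540.2   25.4]]
ctr [581.02846818 -52.62543417] sides [np.float64(138.7), np.float64(110.0), np.float64(139.0), np.float64(108.4)]
yaw x -10.267143651169734
yaw y -10.394277044776288
rr corner [ 495.09971982 -123.53472279  112.        ]
card pred [579.12610609 -81.27645542] pad home pred [568.38390282 -20.18140596]
card [625.50780543 -87.87535688  80.5       ]
card [537.89824267 -73.88910252  80.5       ]
card [581.60938886 -80.86728149  80.5       ]
pad [565.5590894  -22.29911188 105.        ]
top0 card 165 [  5.31408273 -26.73049426] 80.29076456779993 3.604946166784417 [-39.4084623  -35.43235671] [ 51.08776625 -18.54836389]
pad 97 [-26.99787642  26.48534305] 103.09886096544906 108.7267186516121 [-47.87494812   8.29044771] [-2.37222315 41.03642626]
scene0 card 155 [  6.64906203 -24.21013136] 77.25833577353924 3.755067770085504 [-41.18819232 -36.29529345] [ 52.334149   -16.58173806]
pad 89 [-25.27278907  28.30130719] 101.08934110458812 106.92950253255029 [-47.51893453   8.12356717] [-2.05211044 43.67569076]
```

drive_tool:
  increments:
    - {"tx":10,"ty":-20,"tz":3,"wz":-3,"gripper":1}
    - {"tx":25,"ty":-45,"tz":5,"wz":-6,"gripper":1}
    - {"tx":40,"ty":-70,"tz":10,"wz":-9,"gripper":1}
    - {"tx":55,"ty":-95,"tz":10,"wz":-12,"gripper":1}
    - {"tx":70,"ty":-120,"tz":10,"wz":-15,"gripper":1}
    - {"tx":85,"ty":-145,"tz":10,"wz":-18,"gripper":1}
    - {"tx":100,"ty":-170,"tz":10,"wz":-22,"gripper":1}
    - {"tx":115,"ty":-195,"tz":10,"wz":-25,"gripper":1}
    - {"tx":130,"ty":-220,"tz":10,"wz":-28,"gripper":1}
    - {"tx":145,"ty":-245,"tz":10,"wz":-31,"gripper":1}
    - {"tx":160,"ty":-275,"tz":10,"wz":-35,"gripper":1}
    - {"tx":180,"ty":-305,"tz":10,"wz":-39,"gripper":1}

```text
$.increments[0]: bad value
```

drive_tool:
  increments:
    - {"wx":0,"wy":0,"tx":10,"ty":-20,"tz":3,"wz":-3,"gripper":1}
    - {"wx":0,"wy":0,"tx":25,"ty":-45,"tz":5,"wz":-6,"gripper":1}
    - {"wx":0,"wy":0,"tx":40,"ty":-70,"tz":10,"wz":-9,"gripper":1}
    - {"wx":0,"wy":0,"tx":55,"ty":-95,"tz":10,"wz":-12,"gripper":1}
    - {"wx":0,"wy":0,"tx":70,"ty":-120,"tz":10,"wz":-15,"gripper":1}
    - {"wx":0,"wy":0,"tx":85,"ty":-145,"tz":10,"wz":-18,"gripper":1}
    - {"wx":0,"wy":0,"tx":100,"ty":-170,"tz":10,"wz":-22,"gripper":1}
    - {"wx":0,"wy":0,"tx":115,"ty":-195,"tz":10,"wz":-25,"gripper":1}
    - {"wx":0,"wy":0,"tx":130,"ty":-220,"tz":10,"wz":-28,"gripper":1}
    - {"wx":0,"wy":0,"tx":145,"ty":-245,"tz":10,"wz":-31,"gripper":1}
    - {"wx":0,"wy":0,"tx":160,"ty":-275,"tz":10,"wz":-35,"gripper":1}
    - {"wx":0,"wy":0,"tx":180,"ty":-305,"tz":10,"wz":-39,"gripper":1}

```text
t: 1.1
tool_pos: [0.4032, 0.2236, 0.2412]
tcp_rot: [-1.617, -2.693, 0.001]
wrist_force: [-0.3, -0.5, 0.7]
grip_width: -0.0002
```

drive_tool:
  increments:
    - {"wx":0,"wy":0,"tx":15,"ty":-25,"tz":0,"wz":-3,"gripper":1}
    - {"wx":0,"wy":0,"tx":30,"ty":-50,"tz":0,"wz":-6,"gripper":1}
    - {"wx":0,"wy":0,"tx":45,"ty":-75,"tz":0,"wz":-9,"gripper":1}
    - {"wx":0,"wy":0,"tx":60,"ty":-100,"tz":0,"wz":-12,"gripper":1}
    - {"wx":0,"wy":0,"tx":75,"ty":-130,"tz":0,"wz":-16,"gripper":1}
    - {"wx":0,"wy":0,"tx":90,"ty":-160,"tz":0,"wz":-20,"gripper":1}
    - {"wx":0,"wy":0,"tx":105,"ty":-190,"tz":0,"wz":-24,"gripper":1}
    - {"wx":0,"wy":0,"tx":120,"ty":-220,"tz":0,"wz":-28,"gripper":1}
    - {"wx":0,"wy":0,"tx":140,"ty":-250,"tz":0,"wz":-32,"gripper":1}
    - {"wx":0,"wy":0,"tx":160,"ty":-280,"tz":0,"wz":-36,"gripper":1}
    - {"wx":0,"wy":0,"tx":179,"ty":-305,"tz":-20,"wz":-38.5,"gripper":1}
    - {"wx":0,"wy":0,"tx":179,"ty":-305,"tz":-40,"wz":-38.5,"gripper":1}

```text
t: 2.1
tool_pos: [0.5842, -0.0858, 0.2005]
tcp_rot: [2.418, 2.0, -0.001]
wrist_force: [-0.1, -0.5, -2.4]
grip_width: 0.0001
```

```bash
python3 - <<'E'
from h import *
from scipy.spatial.transform import Rotation as R
grab('scene','s1');c=grab('top','t1')
s=env.state();print(s['t'],s['tool_pos'],R.from_rotvec(s['tcp_rot']).as_matrix().round(3),s['qpos'].round(2),s['wrist_force'])
a=cv2.imread('pics/s1.png')[130:260,160:320];b=cv2.imread('pics/t1.png')[140:225,205:311]
b=cv2.resize(b,(500,400),interpolation=2);a=cv2.resize(a,None,fx=3.077,fy=3.077,interpolation=2)
cv2.imwrite('pics/s1c.png',a);cv2.imwrite('pics/t1c.png',b)
E
```

```text
2.2 [ 0.58107917 -0.0805795   0.19837692] [[ 0.181  0.984 -0.005]
 [ 0.984 -0.181  0.001]
 [-0.    -0.005 -1.   ]] [-0.04  0.78  0.26  1.48 -0.23  0.91  0.11] [-0.26939537  0.94082399  0.43813734]
```

View pics/s1c.png

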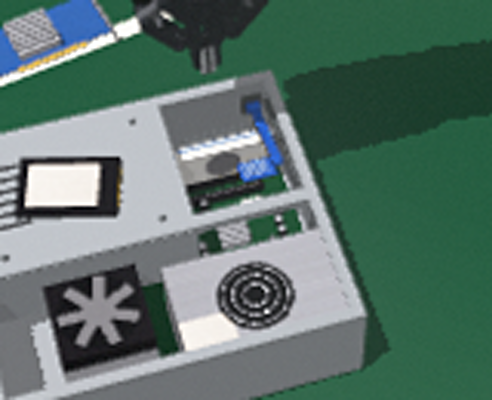

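View pics/t1c.png

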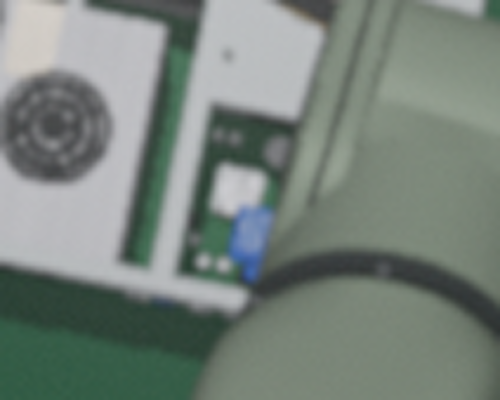

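The scene view shows the opening clear. The shut fingers hang above and to the side in the image because they're still 120 mm above the card. Next I'll descend to just above the card.

drive_tool:
  increments:
    - {"wx":0,"wy":0,"tx":0,"ty":0,"tz":-15,"wz":0,"gripper":1}
    - {"wx":0,"wy":0,"tx":0,"ty":0,"tz":-30,"wz":0,"gripper":1}
    - {"wx":0,"wy":0,"tx":0,"ty":0,"tz":-45,"wz":0,"gripper":1}
    - {"wx":0,"wy":0,"tx":0,"ty":0,"tz":-60,"wz":0,"gripper":1}
    - {"wx":0,"wy":0,"tx":0,"ty":0,"tz":-75,"wz":0,"gripper":1}
    - {"wx":0,"wy":0,"tx":0,"ty":0,"tz":-90,"wz":0,"gripper":1}
    - {"wx":0,"wy":0,"tx":0,"ty":0,"tz":-100,"wz":0,"gripper":1}
    - {"wx":0,"wy":0,"tx":0,"ty":0,"tz":-106,"wz":0,"gripper":1}
    - {"wx":0,"wy":0,"tx":0,"ty":0,"tz":-108,"wz":0,"gripper":1}
    - {"wx":0,"wy":0,"tx":0,"ty":0,"tz":-108,"wz":0,"gripper":1}
    - {"wx":0,"wy":0,"tx":0,"ty":0,"tz":-108,"wz":0,"gripper":1}

```text
t: 3.12
tool_pos: [0.5825, -0.0801, 0.094]
tcp_rot: [2.412, 2.012, 0.001]
wrist_force: [1.0, -0.4, -0.4]
grip_width: -0.0
```

```bash
python3 - <<'E'
from h import *
grab('scene','s2')
s=env.state();print(s['t'],s['tool_pos'],s['wrist_force'])
a=cv2.imread('pics/s2.png')[130:230,190:290]
cv2.imwrite('pics/s2c.png',cv2.resize(a,None,fx=6,fy=6,interpolation=2))
E
```

```text
3.1667 [ 0.58258714 -0.08011127  0.09405299] [-0.07749554 -0.82744127  0.02874876]
```

View pics/s2c.png

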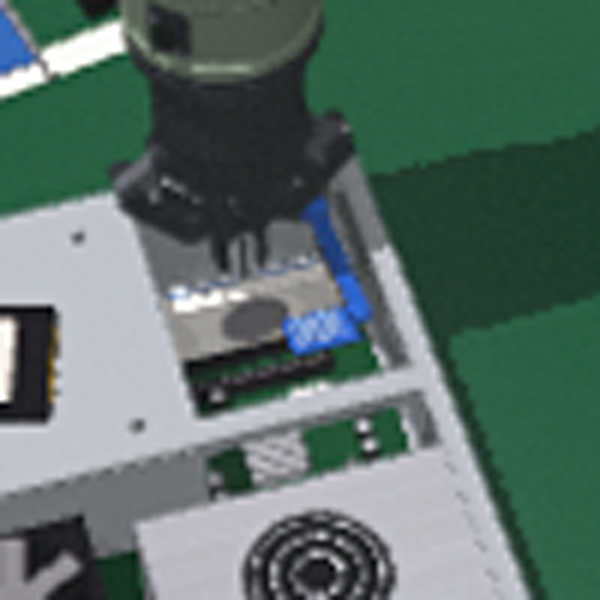

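The picture shows the fingers at (240,260) over the card top, with the dark gripper linkage spreading wide above the rim. Before pressing I'll use the depth map to check how much clearance the linkage has.

```bash
python3 - <<'E'
from h import *
a=np.radians(-10.5);R=np.array([[np.cos(a),-np.sin(a)],[np.sin(a),np.cos(a)]])
c=load('s2');W=cloud(c)*1000;S=cloud(load('scene0'))*1000
new=(abs(c['z_map']-load('scene0')['z_map'])>.008)
t=np.array([582.6,-80.1]);L=(W[...,:2]-t)@R
m=new&(abs(L[...,0])<90)&(abs(L[...,1])<60)&(W[...,2]>80)&(W[...,2]<260)
for x0 in range(-90,90,10):
    k=m&(L[...,0]>=x0)&(L[...,0]<x0+10)
    if k.sum()>2: print(x0,k.sum(),'zmin',np.sort(W[k][:,2])[:6].round(0),'y',L[k][:,1].min().round(),L[k][:,1].max().round())
E
```

```text
-70 8 zmin [ 95. 104. 105. 107. 107. 114.] y -15.0 37.0
-60 29 zmin [ 82.  90.  97. 170. 170. 172.] y -10.0 32.0
-50 44 zmin [81. 82. 87. 89. 96. 96.] y -30.0 59.0
-40 54 zmin [145. 146. 146. 147. 149. 156.] y -10.0 16.0
-30 55 zmin [140. 143. 144. 144. 144. 147.] y -8.0 30.0
-20 56 zmin [ 83.  84. 101. 104. 123. 138.] y 5.0 58.0
-10 100 zmin [ 82.  84.  99. 101. 102. 103.] y -9.0 39.0
0 78 zmin [ 96.  98. 101. 102. 103. 107.] y 0.0 41.0
10 94 zmin [ 83. 102. 103. 106. 109. 110.] y -4.0 39.0
20 79 zmin [140. 144. 144. 145. 145. 146.] y -8.0 35.0
30 91 zmin [142. 148. 149. 149. 149. 151.] y -8.0 28.0
40 50 zmin [ 80. 154. 158. 159. 160. 163.] y -51.0 14.0
50 42 zmin [105. 106. 107. 108. 108. 109.] y -47.0 59.0
60 12 zmin [107. 107. 179. 180. 185. 185.] y -51.0 32.0
70 3 zmin [107. 110. 116.] y -42.0 19.0
80 4 zmin [105. 115. 116. 119.] y -13.0 50.0
```

The linkage sits at least 46 mm above the tip where it's inside the opening's span, and about 76 mm above it over the rim. That clears the rim when the tip is at 74 mm, so I'll press the card.

drive_tool:
  increments:
    - {"wx":0,"wy":0,"tx":0,"ty":0,"tz":-4,"wz":0,"gripper":1}
    - {"wx":0,"wy":0,"tx":0,"ty":0,"tz":-8,"wz":0,"gripper":1}
    - {"wx":0,"wy":0,"tx":0,"ty":0,"tz":-11,"wz":0,"gripper":1}
    - {"wx":0,"wy":0,"tx":0,"ty":0,"tz":-13,"wz":0,"gripper":1}
    - {"wx":0,"wy":0,"tx":0,"ty":0,"tz":-15,"wz":0,"gripper":1}
    - {"wx":0,"wy":0,"tx":0,"ty":0,"tz":-16,"wz":0,"gripper":1}
    - {"wx":0,"wy":0,"tx":0,"ty":0,"tz":-17,"wz":0,"gripper":1}
    - {"wx":0,"wy":0,"tx":0,"ty":0,"tz":-18,"wz":0,"gripper":1}
    - {"wx":0,"wy":0,"tx":0,"ty":0,"tz":-18,"wz":0,"gripper":1}

```text
t: 3.92
tool_pos: [0.5821, -0.0801, 0.0752]
tcp_rot: [-2.413, -2.012, 0.0]
wrist_force: [-1.4, 1.2, 1.7]
grip_width: 0.0
```

drive_tool:
  increments:
    - {"wx":0,"wy":0,"tx":0,"ty":0,"tz":-1,"wz":0,"gripper":1}
    - {"wx":0,"wy":0,"tx":0,"ty":0,"tz":-2,"wz":0,"gripper":1}

```text
t: 4.08
tool_pos: [0.5822, -0.0802, 0.0737]
tcp_rot: [-2.413, -2.012, -0.0]
wrist_force: [-8.9, 1.9, 34.6]
grip_width: 0.0002
```

```bash
python3 - <<'E'
from h import *
grab('scene','s3')
s=env.state();print(s['t'],s['tool_pos'],s['wrist_force'])
a=cv2.imread('pics/s3.png')[130:230,190:290]
cv2.imwrite('pics/s3c.png',cv2.resize(a,None,fx=6,fy=6,interpolation=2))
E
```

```text
4.1333 [ 0.58219382 -0.08015321  0.07389354] [-4.94492257  1.9618978  16.88338754]
```

View pics/s3c.png

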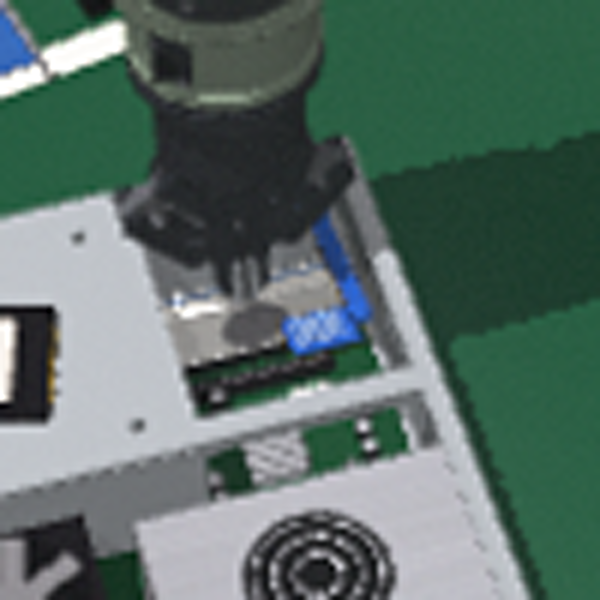

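There's a hard stop with the tip at 73.8 mm and 35 N, so the card is home. I'll hold briefly, lift, and move over to the pad.

drive_tool:
  increments:
    - {"wx":0,"wy":0,"tx":0,"ty":0,"tz":0,"wz":0,"gripper":1}
    - {"wx":0,"wy":0,"tx":0,"ty":0,"tz":0,"wz":0,"gripper":1}
    - {"wx":0,"wy":0,"tx":0,"ty":0,"tz":0,"wz":0,"gripper":1}
    - {"wx":0,"wy":0,"tx":0,"ty":0,"tz":10,"wz":0,"gripper":1}
    - {"wx":0,"wy":0,"tx":0,"ty":0,"tz":25,"wz":0,"gripper":1}
    - {"wx":0,"wy":0,"tx":0,"ty":0,"tz":40,"wz":0,"gripper":1}
    - {"wx":0,"wy":0,"tx":0,"ty":0,"tz":52,"wz":0,"gripper":1}
    - {"wx":0,"wy":0,"tx":0,"ty":0,"tz":60,"wz":0,"gripper":1}
    - {"wx":0,"wy":0,"tx":-5,"ty":20,"tz":60,"wz":0,"gripper":1}
    - {"wx":0,"wy":0,"tx":-10,"ty":40,"tz":60,"wz":0,"gripper":1}
    - {"wx":0,"wy":0,"tx":-14,"ty":58,"tz":60,"wz":0,"gripper":1}
    - {"wx":0,"wy":0,"tx":-14,"ty":58,"tz":60,"wz":0,"gripper":1}

```text
t: 5.13
tool_pos: [0.5678, -0.0182, 0.1333]
tcp_rot: [-2.407, -2.015, -0.001]
wrist_force: [0.1, 0.8, -0.6]
grip_width: 0.0001
```

```bash
python3 - <<'E'
from h import *
grab('scene','s4')
s=env.state();print(s['t'],s['tool_pos'],s['wrist_force'])
a=cv2.imread('pics/s4.png')[130:230,190:290]
cv2.imwrite('pics/s4c.png',cv2.resize(a,None,fx=6,fy=6,interpolation=2))
E
```

```text
5.1833 [ 0.56812129 -0.0203802   0.13332046] [-0.1292675  -0.09453112 -0.47903351]
```

View pics/s4c.png

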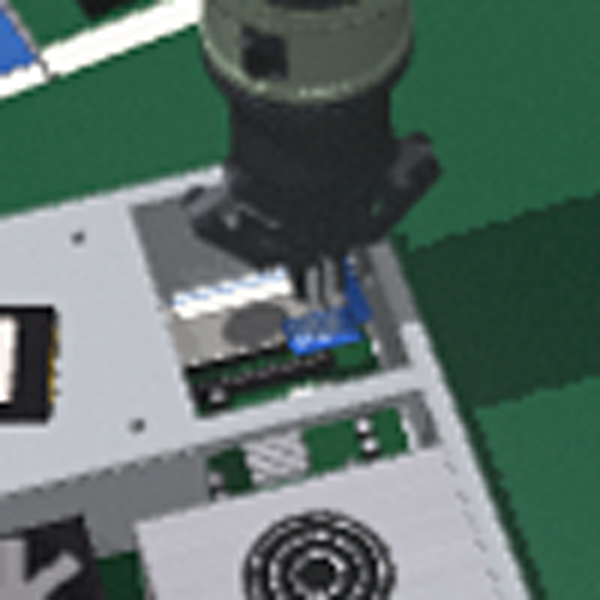

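The tip at (322,300) is directly above the pad, which is centred near (322,330). I'll press it down.

drive_tool:
  increments:
    - {"wx":0,"wy":0,"tx":0,"ty":0,"tz":-8,"wz":0,"gripper":1}
    - {"wx":0,"wy":0,"tx":0,"ty":0,"tz":-16,"wz":0,"gripper":1}
    - {"wx":0,"wy":0,"tx":0,"ty":-1,"tz":-22,"wz":0,"gripper":1}
    - {"wx":0,"wy":0,"tx":0,"ty":-1,"tz":-27,"wz":0,"gripper":1}
    - {"wx":0,"wy":0,"tx":0,"ty":-1,"tz":-32,"wz":0,"gripper":1}
    - {"wx":0,"wy":0,"tx":0,"ty":-1,"tz":-37,"wz":0,"gripper":1}
    - {"wx":0,"wy":0,"tx":0,"ty":0,"tz":-42,"wz":0,"gripper":1}
    - {"wx":0,"wy":0,"tx":0,"ty":0,"tz":-46,"wz":0,"gripper":1}
    - {"wx":0,"wy":0,"tx":0,"ty":0,"tz":-49,"wz":0,"gripper":1}
    - {"wx":0,"wy":0,"tx":0,"ty":0,"tz":-52,"wz":0,"gripper":1}
    - {"wx":0,"wy":0,"tx":0,"ty":0,"tz":-54,"wz":0,"gripper":1}
    - {"wx":0,"wy":0,"tx":0,"ty":0,"tz":-54,"wz":0,"gripper":1}

```text
t: 6.18
tool_pos: [0.5681, -0.0222, 0.0789]
tcp_rot: [-2.413, -2.012, 0.001]
wrist_force: [-0.5, -0.7, -0.5]
grip_width: 0.0003
```

drive_tool:
  increments:
    - {"wx":0,"wy":0,"tx":0,"ty":0,"tz":-1,"wz":0,"gripper":1}
    - {"wx":0,"wy":0,"tx":0,"ty":0,"tz":-2,"wz":0,"gripper":1}

```text
t: 6.35
tool_pos: [0.5682, -0.0223, 0.0775]
tcp_rot: [2.413, 2.012, -0.0]
wrist_force: [-1.2, 0.3, 15.3]
grip_width: -0.0001
```

```bash
python3 - <<'E'
from h import *
grab('scene','s5')
s=env.state();print(s['t'],s['tool_pos'],s['wrist_force'])
a=cv2.imread('pics/s5.png')[130:230,190:290]
cv2.imwrite('pics/s5c.png',cv2.resize(a,None,fx=6,fy=6,interpolation=2))
E
```

```text
6.4 [ 0.56825101 -0.022286    0.07750727] [-3.03823213  0.19264476 10.80748477]
```

View pics/s5c.png

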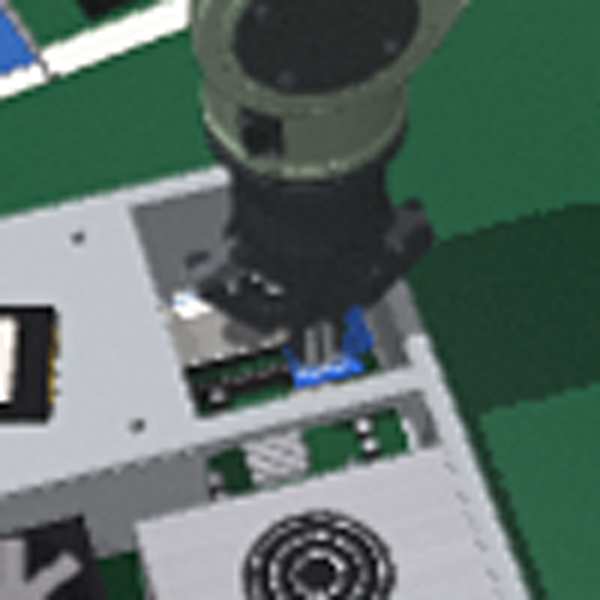

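The tip is at 77.5 mm with a firm 15 N reaction, and the picture shows the pad pushed down at (325,375), so the lever is at its stop. I'll hold, then lift straight up.

drive_tool:
  increments:
    - {"wx":0,"wy":0,"tx":0,"ty":0,"tz":-1,"wz":0,"gripper":1}
    - {"wx":0,"wy":0,"tx":0,"ty":0,"tz":-1,"wz":0,"gripper":1}
    - {"wx":0,"wy":0,"tx":0,"ty":0,"tz":-1,"wz":0,"gripper":1}
    - {"wx":0,"wy":0,"tx":0,"ty":0,"tz":-1,"wz":0,"gripper":1}
    - {"wx":0,"wy":0,"tx":0,"ty":0,"tz":10,"wz":0,"gripper":1}
    - {"wx":0,"wy":0,"tx":0,"ty":0,"tz":25,"wz":0,"gripper":1}
    - {"wx":0,"wy":0,"tx":0,"ty":0,"tz":45,"wz":0,"gripper":1}
    - {"wx":0,"wy":0,"tx":0,"ty":0,"tz":65,"wz":0,"gripper":1}
    - {"wx":0,"wy":0,"tx":0,"ty":0,"tz":90,"wz":0,"gripper":1}
    - {"wx":0,"wy":0,"tx":0,"ty":0,"tz":115,"wz":0,"gripper":1}
    - {"wx":0,"wy":0,"tx":0,"ty":0,"tz":135,"wz":0,"gripper":1}
    - {"wx":0,"wy":0,"tx":0,"ty":0,"tz":140,"wz":0,"gripper":1}

```text
t: 7.4
tool_pos: [0.569, -0.0225, 0.2205]
tcp_rot: [2.411, 2.01, 0.004]
wrist_force: [-0.9, 0.2, 0.6]
grip_width: 0.0002
```

drive_tool:
  increments:
    - {"wx":0,"wy":0,"tx":-15,"ty":0,"tz":10,"wz":0,"gripper":1}
    - {"wx":0,"wy":0,"tx":-35,"ty":0,"tz":20,"wz":0,"gripper":1}
    - {"wx":0,"wy":0,"tx":-55,"ty":0,"tz":30,"wz":0,"gripper":1}
    - {"wx":0,"wy":0,"tx":-75,"ty":0,"tz":30,"wz":0,"gripper":1}
    - {"wx":0,"wy":0,"tx":-95,"ty":0,"tz":30,"wz":0,"gripper":1}
    - {"wx":0,"wy":0,"tx":-115,"ty":0,"tz":30,"wz":0,"gripper":1}
    - {"wx":0,"wy":0,"tx":-125,"ty":0,"tz":30,"wz":0,"gripper":1}
    - {"wx":0,"wy":0,"tx":-125,"ty":0,"tz":30,"wz":0,"gripper":1}
    - {"wx":0,"wy":0,"tx":-125,"ty":0,"tz":30,"wz":0,"gripper":1}

```text
t: 8.15
tool_pos: [0.4435, -0.0222, 0.2474]
tcp_rot: [2.413, 2.012, 0.0]
wrist_force: [0.0, -0.6, 0.4]
grip_width: 0.0001
```

```bash
python3 - <<'E'
from h import *
grab('scene','s6');grab('top','t6')
s=env.state();print(s['t'],s['tool_pos'],s['wrist_force'])
a=np.radians(-10.5);R=np.array([[np.cos(a),-np.sin(a)],[np.sin(a),np.cos(a)]])
for tag in('scene0','s6'):
  c=load(tag);W=cloud(c)*1000;I=c['pixels'].astype(int);L2=(W[...,:2]-[581,-52.6])@R
  box=lambda x,y,hx,hy:(abs(L2[...,0]-x)<hx)&(abs(L2[...,1]-y)<hy)
  m=box(3.5,-28.5,50,9)&(W[...,2]>66)&(W[...,2]<95)&(I.min(-1)>150)
  print(tag,'card',m.sum(),np.percentile(W[m][:,2],[25,50,75,90]).round(1))
  m=box(-18.5,29.5,16,20)&(I[...,2]-I[...,0]>60)&(W[...,2]>60)
  print('pad',m.sum(),np.percentile(W[m][:,2],[10,25,50,75,90]).round(1),L2[m].mean(0))
x=cv2.imread('pics/s6.png')[130:230,190:290]
cv2.imwrite('pics/s6c.png',cv2.resize(x,None,fx=6,fy=6,interpolation=2))
E
```

```text
8.25 [ 0.44391404 -0.02215919  0.24717728] [0.22225059 0.92298308 0.15303927]
scene0 card 110 [76.2 77.9 79.8 81.8]
pad 62 [ 96.6  98.8 101.  102.8 104. ] [-18.66041186  30.7697884 ]
s6 card 103 [71.2 73.1 74.6 75.8]
pad 71 [73.8 75.  77.2 78.6 79.9] [-18.09743788  31.9831956 ]
```

View pics/s6c.png

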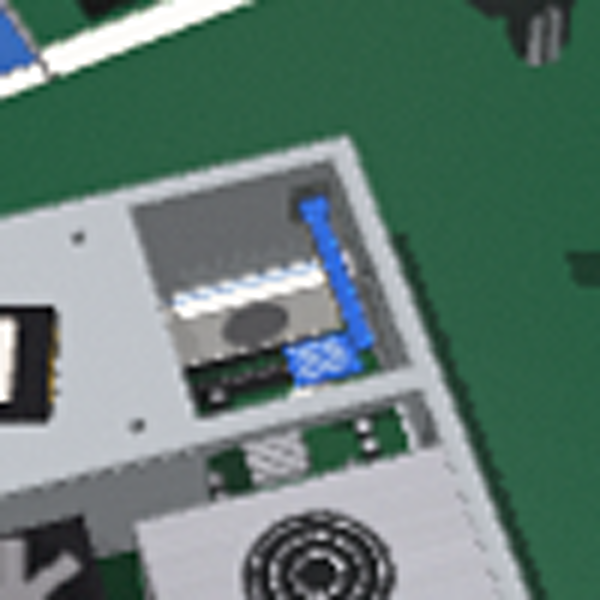

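View pics/t6.png

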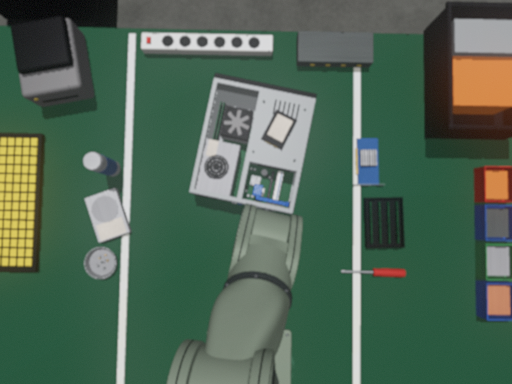

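The pictures show the card flush at (245,290) and the lever level with its pad at (322,360). The loose things haven't moved. Measured heights are 73–74 mm for the card and 77–78 mm for the pad, which match the home positions.

```bash
python3 -c "
from plant import env
print(env.finish_job())"
```

```text
the job is handed in; nothing more can be done
None
```

I pushed the expansion card home first, then pressed the blue retention lever home, and backed the arm away clear before handing in. It took about 8 s of robot time, and no verdict was reported.

| Check | Card | Lever pad |
|---|---|---|
| Fingertip height at the stop | 73.7–73.9 mm (home 74) | 77.5 mm (home 78) |
| Force at the stop | up to 35 N | up to 15 N |
| Median height in the depth image after backing off | 73.1 mm, was 77.9 | 77.2 mm, was 101.0 |

- **Loose things:** they look unmoved in the final top picture. I compared it with the first one by eye and did not measure it.
- **Chassis frame:** the force readings showed no sign of contact. The gripper linkage measured well clear of the rim before I pressed.
- **Disagreements:** the opening measured about 139 x 109 mm in the image, against the 143 x 113 mm given. The frame fit came out 367 mm long against 350, probably because it included the front bezel. Neither affected the pressing positions noticeably.

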